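# Lock a probe module into its bayonet hanger

### The job

Lift the probe module out of its storage cup by the orange wing grip and hang it in the bayonet hanger: lower its two lugs through the slots in the dark cap, press it gently down against the spring ring and twist it clockwise (seen from above) until the lugs drop into the hidden notches and the ring springs back up, then let go. Feel for the notch and never force it: no contact between the module and the hanger may exceed 35 N. Leave the other gauges and parts where they are.

Things in the scene. Friction and masses are not known exactly. Their poses are not given: they have to be found in the camera images.
- probe_center (a point): Loose probe module (about 200 g), point on its axis half-way up, 51 mm above its underside; z up its axis, x along grip wings and lugs. 102 mm tall, silver body 26 mm in diameter below the lugs, 22 mm neck above them, dark flange 32 mm in diameter 15 to 19 mm above this point. A half turn about z leaves it the same. It starts upright in the cup, underside 5 mm above the surface.
- probe_lugs (a point): Point on the module's axis at mid-height of its two steel lugs, 6 mm below probe_center. Lugs stick out along +x and -x, tips 24 mm from the axis, 7 mm wide, 6 mm high (3 mm above and below this point).
- probe_grip (a point): Centre of the module's orange grip, 35 mm above probe_center: a flat block 34 mm long (x), 14 mm thick (y), 32 mm high (16 mm above and below this point), to be pinched across its thickness from above.
- cup: Fixed round black storage cup, 48 mm in diameter, 28 mm high, with a bore about 32 mm wide and 23 mm deep; origin at the centre of its underside on the surface.
- hanger_mouth (a point): Centre of the hole in the flat top of the fixed hanger's dark cap, 111 mm above the surface; z up, x towards the column behind (62 mm away, level with the cap). Cap 72 mm in diameter, 6 mm thick, 30 mm hole, two entry slots along +x and -x, 9.5 mm wide, ending 26 mm from the centre. Free depth of 95 mm for the body to hang in.
- hanger: The fixed grey stand with the cap; origin on the surface under hanger_mouth. Lugs can turn under the cap once probe_lugs is 9 mm or more below hanger_mouth; 10.5 mm is right, more only adds force. The ring's bore (28.6 mm) centres the body. Stops block counter-clockwise turning. Fully seated in the notches, probe_lugs is 13 mm below hanger_mouth (probe_center 7 mm below); on release the module drops the last 2 to 3 mm by itself.
- lock_ring (a joint): How far the brass lock ring under the cap is pressed down on its spring (m): 0 = fully up, 0.010 = bottomed. It does not turn. Its flat ledge rests 3 mm under the cap's underside, so lugs coming down the slots meet it with probe_lugs 6 mm below hanger_mouth; they must press it 3 mm down to get under the cap. About 6 N starts it, then 0.7 N per mm.
- cap_underside (a point): Point of the fixed hanger on its axis, at the cap's underside, 6 mm below hanger_mouth, axes as there. The ledge of the lock ring under it has two opposite notches, 11 mm wide, 7 mm deep, at an unknown angle 0.65 to 1.2 rad clockwise (from above) of the slots. When pressed lugs reach them the ring springs up to 0 and its push on the module vanishes; turning on jams the lugs on the notch walls.
- ring_gauge: Bystander: knurled steel ring gauge, 54 mm in diameter, 18 mm high; origin under its centre.
- plug_gauge: Bystander: lying plug gauge, 118 mm long, 21 mm thick; origin under its centre.
- loupe: Bystander: black stand loupe, 42 mm in diameter, 39 mm high; origin under its centre.
- engineer_square: Bystander: engineer's square lying flat, 100 x 92 x 17 mm; origin under its centre.
- bushing_1: Bystander: brass-coloured flanged bushing, 31 mm wide, 22 mm high; origin under its centre.
- bushing_3: Bystander: brass-coloured flanged bushing, 31 mm wide, 22 mm high; origin under its centre.
There are look-alikes about, which are no part of the job. Leave any green or yellow look-alike of the part that bears probe_center alone.

How it is judged (in metres and radians):
On the way, in this order (a step that is already met when the one before it is completed fails the run):
1. the module is lifted clear out of the cup (height (world z) of probe_center above 0.09 m), for 0.1 s.
2. the module hangs in the hanger's hole with its lugs in the slots (horizontal distance between probe_center and hanger_mouth below 0.005 m and z of probe_center in the frame of hanger_mouth below 0.004 m), for 0.1 s.
At the end, for the whole second after the job is handed in: The module hangs upright (within 0.12 rad) and at rest on the hanger's axis (within 4 mm), its lugs down in the notches (probe_center 5 to 9.5 mm below hanger_mouth), with the lock ring sprung back up (within 1.5 mm), and is released (horizontal distance between probe_center and hanger_mouth below 0.004 m and z of probe_center in the frame of hanger_mouth between -0.0095 and -0.005 m and value of joint lock_ring below 0.0015 m and angle between probe_center's own z axis and vertical below 0.12 rad and linear speed of probe below 0.02 m/s); the robot touches nothing.
It fails at once if the module is forced against the lock ring (more than 35 N) (contact force between probe and lock_ring above 35 N).
It fails at once if the module is forced against the hanger (more than 35 N) (contact force between probe and hanger above 35 N).
It fails at once if a bystander is moved by more than 15 mm (distance of any of ring_gauge, plug_gauge, loupe, engineer_square, bushing_1, bushing_3 from where it was at the start of the episode above 0.015 m).
It also fails if it takes over 64 s, if anything falls off the work surface, if the arm or the gripper's body presses on something with over 40 N, if the wrist force passes 120 N, or if a joint passes its speed limit or range.

### The arm

A 6-joint arm with a two-finger parallel gripper is mounted at the origin on a cart in front of the work surface, level with it; the furniture and walls round the work are solid. World frame = base frame: x ahead of the robot, y to its left, z up, the work surface at z = 0. Lengths are in mm, angles in degrees, forces in N, time in s.
With the tool pointing down it reaches from about 350 to 875 mm from the base axis. Payload 4.2 kg.
Tool frame: the origin (TCP) lies at the very end of the fingers, on their centre line; the grasp point (between the pads) lies 19 mm behind it (ctrl.grasp_offset is the distance from the TCP to the grasp point, in mm); z points along the fingers, y is the line along which they close (so a half turn about z gives the same grasp; the last joint's range is limited). The gripper opens to 87 mm and grips with 3 to 60 N. Pads are 19 mm wide; open, the fingers measure 117 mm over their backs; the gripper's body (75 mm by 190 mm) begins 51 mm behind the grasp point.
Start: joints at [60.424, 22.042, 0.453, 0, -68.411, -14.817], TCP at [437.199, 446.605, 222.55] pointing down, gripper open.
Joint ranges: [-179.83, 179.83], [-69.29, 118.12], [-61.27, 80.66], [-181.25, 117.63], [-171.15, -9.14], [-177.46, 177.46]. Speed limits (degrees/s): [159.86, 159.86, 180, 180, 180, 180].

### API

Orientations are given as [roll, pitch, yaw] about the fixed x, y, z axes, in that order (R = Rz(yaw) Ry(pitch) Rx(roll)).
In Python, from station import sensors, viewer, close_job, ctrl gives the robot as it stands. The module is installed in compiled form; this text tells all that it offers.
- The arm moves only by the tool carry_out, never from a script. Its argument "increments" is a list of rows, each a list of 7 numbers: the turn, a rotation vector about the tool's x, y, z as a fraction of full scale, then the shift along the tool's x, y, z as a fraction of full scale, then the closure, from -1 (fully open) to 1 (shut). A call has exactly 10 rows; each row shifts and turns the commanded pose from where the row before left it, along the tool's axes as they then stand; what a row does not reach is not made up. Full scale, the value 1, is 25 mm for a shift and 0.12 rad for a turn. A row lasts 1/8 s, in which the tool goes at most 62.5 mm and 10.7 degrees, less where a joint would pass 70% of its speed; a pose out of reach is approached as far as the arm can. A call with a number of a shift or a turn outside -1 to 1 is refused whole. A call with a gripper value outside its range is refused whole. The fingers move at their own pace and stop on an object; "squeeze" is the grip in N (left out, the last holds). Time passes only in rows, so rows that do not move let the fingers close, or fill a call up. It gives the time, the measured TCP pose, the force, the opening and the grip force at its end, in the units of the state.
- sensors.state(): the state, without advancing time (a new reading comes with each control period).
- viewer.snapshot(name): name is "side" or "top"; returns the picture (480x640x3 uint8, red, green, blue); there is no depth.
- viewer.calibration(name): a dict with "fx", "fy", "cx", "cy" (pixels), "D" ([k1, k2, p1, p2, k3] as OpenCV has them; the pictures are not rectified), "origin" and "rotation" of the camera in the world. Camera axes: x right, y up, looking along -z (the intrinsics and any distortion apply to the point x, -y, -z); pixel columns grow to the right and rows downward; lengths in mm; the calibration is good to about 2 mm. A picture is of the moment at which its call begins. calibration takes no time and is no camera call.
- close_job(): hands the job in; it is judged then, once.
The state is a dict: "t": time; "joint_positions": joint angles; "qd": joint speeds; "effort": joint torques, N m; "eef_pos": TCP position; "tool_rot": TCP orientation; "ft_force": force on the tool from outside, world axes, zero at the start; "moment": the same for the moment, N m; "gripper_width": finger opening in mm; "grasp_force": force on a finger pad.
Only numpy, scipy, OpenCV 4.12 (cv2) and the standard library are available. Lean on these libraries where they do the work, as an engineer would, in place of code of your own. Each camera call takes 0.05 s, during which the arm holds its last target. There are 200 camera calls.

## Working session

There is one attempt and no reset: what is moved stays moved. The work goes in short steps, Python scripts to look and compute and a tool call to move; the robot and the scene stay as the last step left them, time stands still between calls to the robot, and variables do not carry over. Pictures are saved under pics/ and viewed, at most 10 in all, crops included, and the job is handed in when it is done.

Besides the shell and the picture viewer there is one more tool, called as name(argument=value, ...), one argument or row to a line, values as JSON. carry_out: Moves the arm, as the interface text tells. Shift numbers are shares of 25 mm and turn numbers shares of 0.12 rad, none past 1 either way. Its arguments: {"type":"object","properties":{"increments":{"type":"array"},"squeeze":{"type":"number"}},"required":["increments"]}

```bash
mkdir -p pics
python3 - <<'E'
from station import sensors, viewer, ctrl
import cv2
for n in("top","side"):
    cv2.imwrite(f"pics/{n}0.png",viewer.snapshot(n)[:,:,::-1]); print(viewer.calibration(n))
print(sensors.state(),ctrl.grasp_offset)
E
```

```text
{'fx': 564.6146503788034, 'fy': 564.6146503788034, 'cx': 320.067406681388, 'cy': 233.67595431372123, 'D': array([-0.14374081,  0.        ,  0.        ,  0.        ,  0.        ]), 'origin': array([ 377.85151251,   71.24135627, 1419.4856288 ]), 'rotation': array([  4.40519549,  -1.44941144, -91.06575512])}
{'fx': 457.48172099367974, 'fy': 457.48172099367974, 'cx': 317.9547865566274, 'cy': 239.89523557744462, 'D': array([-0.01271379,  0.        ,  0.        ,  0.        ,  0.        ]), 'origin': array([-189.18502453, -519.67341776,  759.4674011 ]), 'rotation': array([ 52.41104892,  -1.37607895, -46.87321779])}
{'t': 0.1, 'joint_positions': array([ 6.04229563e+01,  2.20850270e+01,  3.87654693e-01, -2.38337464e-02,
       -6.84091955e+01, -1.48157084e+01]), 'qd': array([-0.02420796, -0.18599608,  0.22723492,  0.09353128,  0.02518105,
        0.14710924]), 'effort': array([-4.45807837e-04, -3.91689420e+01,  1.87934625e+01,  4.23190176e+00,
        1.34639436e-02, -7.11803932e-05]), 'eef_pos': array([436.8625848 , 446.22710876, 221.58712627]), 'tool_rot': array([ 1.79891311e+02, -5.84210119e-03, -4.44015374e+01]), 'ft_force': array([0.61757639, 0.1589466 , 0.56950711]), 'moment': array([-0.05930068, -0.0203468 , -0.01211638]), 'grasp_force': 0.0, 'gripper_width': 86.98774132442288} 18.700000000000003
```

View pics/top0.png

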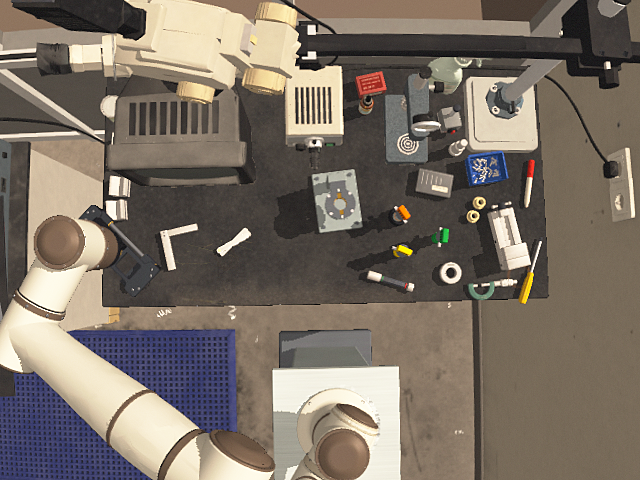

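View pics/side0.png

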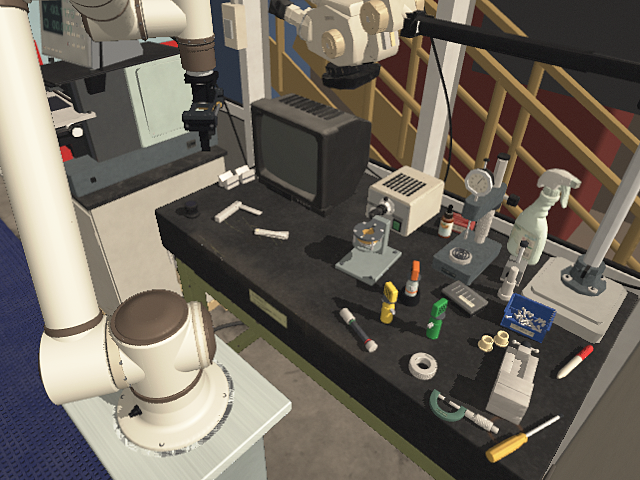

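The top view shows three modules: orange at (402,213), yellow at (402,250) and green at (443,237). The orange wing grip fits the description, and in the side view it is at (413,275). The hanger is at about (341,204) in the top view and (368,235) in the side view. I'll confirm both in enlarged crops.

Run:
```python
import cv2,numpy as np
t=cv2.imread("pics/top0.png");s=cv2.imread("pics/side0.png")
def c(im,x,y,w,h): return cv2.resize(im[y:y+h,x:x+w],(400,300),interpolation=cv2.INTER_CUBIC)
cv2.imwrite("pics/c1.png",np.vstack([np.hstack([c(t,380,195,40,30),c(t,307,167,64,48+0)]),np.hstack([c(s,380,255,68,51),c(s,330,205,80,60)])]))
```

```text
(no output)
```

View pics/c1.png

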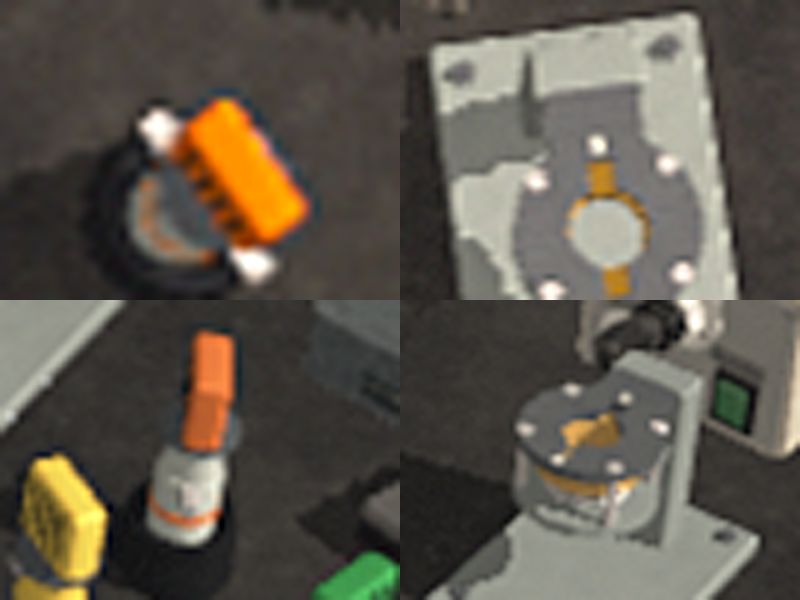

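The top-left and bottom-left panels confirm the orange module: the silver body has an orange band, and its lugs are at crop (157,127) and (258,265). The right-hand panels show the hanger, with its hole at crop (607,233), about (340.1,204.3) in the full picture, and its slots at (602,170) and (617,285).

```bash
cat > h.py <<'E'
import cv2,numpy as np
from scipy.spatial.transform import Rotation as R
from station import sensors, viewer
def cam(n):
    c=viewer.calibration(n)
    Rw=R.from_euler('xyz',c['rotation'],degrees=True).as_matrix()@np.diag([1,-1,-1])
    K=np.array([[c['fx'],0,c['cx']],[0,c['fy'],c['cy']],[0,0,1]])
    return K,np.array(c['D']),Rw,c['origin']
def ray(n,px,z):
    K,D,Rw,o=cam(n)
    u=cv2.undistortPoints(np.array([[px]],float),K,D)[0,0]
    d=Rw@np.array([*u,1]); return o+d*(z-o[2])/d[2]
def proj(n,P):
    K,D,Rw,o=cam(n); P=np.atleast_2d(np.array(P,float))
    return cv2.projectPoints(P,cv2.Rodrigues(Rw.T)[0],-Rw.T@o,K,D)[0][:,0]
def crop(a,org,s): return np.array(org)+(np.array(a)+.5)/s-.5
def box(c,yaw,lx,ly,z0,z1):
    q=np.array([[1,1],[-1,1],[-1,-1],[1,-1]])*[lx/2,ly/2]
    r=np.array([[np.cos(yaw),-np.sin(yaw)],[np.sin(yaw),np.cos(yaw)]])
    q=q@r.T+c
    return [np.c_[q,np.full(4,z)] for z in (z0,z1)]
def circ(c,r,z):
    a=np.linspace(0,2*np.pi,40); return np.c_[c[0]+r*np.cos(a),c[1]+r*np.sin(a),np.full(40,z)]
def panel(im,n,org,s,polys):
    w,h=int(400/s),int(300/s); o=cv2.resize(im[org[1]:org[1]+h,org[0]:org[0]+w],(400,300),interpolation=cv2.INTER_CUBIC)
    for p in polys:
        q=(proj(n,p)-org+.5)*s-.5
        cv2.polylines(o,[q.round().astype(int)],True,(255,255,0),1)
    return o
E
python3 - <<'E'
from h import *
L=[ray("top",crop(p,(380,195),10),50) for p in((157,127),(258,265))]
print("lugs",L,(L[0]+L[1])/2,np.degrees(np.arctan2(*(L[0]-L[1])[1::-1])))
G=ray("top",crop((250,162),(380,195),10),107);print("griptop",G)
H=ray("top",crop((207,233),(307,167),6.25),111);print("hole",H)
S=[ray("top",crop(p,(307,167),6.25),111) for p in((202,165),(217,285))]
hy=np.arctan2(*(S[0]-S[1])[1::-1]);print("slots",np.degrees(hy),(S[0]+S[1])/2)
Hs=ray("side",crop((195,135),(330,205),5),111);print("hole side",Hs)
c=(L[0]+L[1])[:2]/2;y=np.arctan2(*(L[0]-L[1])[1::-1])
P=box(c,y,34,14,75,107)+box(c,y,48,7,50,50)+[circ(c,24,28)]
Q=[circ(H[:2],15,111),circ(H[:2],36,111)]+box(H[:2],hy,52,9.5,111,111)
t=cv2.imread("pics/top0.png");s=cv2.imread("pics/side0.png")
cv2.imwrite("pics/o1.png",np.vstack([np.hstack([panel(t,"top",(380,195),10,P),panel(t,"top",(313,180),8,Q)]),np.hstack([panel(s,"side",(390,255),8,P),panel(s,"side",(340,212),6.25,Q)])]))
E
```

```text
lugs [array([ 544.77487649, -151.39107896,   50.        ]), array([ 510.32400829, -175.38769144,   50.        ])] [ 527.54944239 -163.3893852    50.        ] 34.85898383320162
griptop [ 529.22309465 -163.98968917  107.        ]
hole [547.19237701 -10.94638198 111.        ]
slots 5.831116139669621 [550.23223145 -11.94753706 111.        ]
hole side [545.77133524 -18.61537354 111.        ]
```

View pics/o1.png

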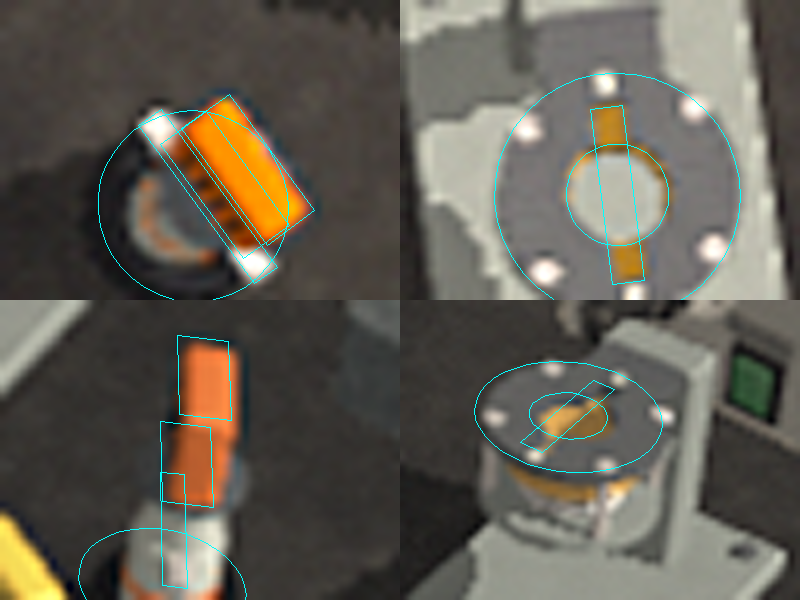

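The models projected from the top view fit well. The side view is consistently about 2 mm off, within the calibration error. My estimates are probe (528.5,-164.5) at yaw 34.9° and hanger (547.6,-11.7) at yaw 5.8°, so I'll start moving.

carry_out(
  increments=[
    [0,0,0,0.985,0.744,0,-1],
    [0,0,0,0.985,0.744,0,-1],
    [0,0,0,0.985,0.744,0,-1],
    [0,0,0,0.985,0.744,0,-1],
    [0,0,0,0.985,0.744,0,-1],
    [0,0,0,0.985,0.744,0,-1],
    [0,0,0,0.985,0.744,0,-1],
    [0,0,0,0.985,0.744,0,-1],
    [0,0,0,0.985,0.744,0,-1],
    [0,0,0,0.985,0.744,0,-1],
  ],
)

```text
t: 1.35
eef_pos: [482.8, 140.3, 222.2]
tool_rot: [180.0, 0.0, -44.4]
ft_force: [0.4, 0.2, 0.0]
gripper_width: 86.9
grasp_force: 0.0
```

carry_out(
  increments=[
    [0,0,0,0.985,0.744,0,-1],
    [0,0,0,0.985,0.744,0,-1],
    [0,0,0,0.985,0.744,0,-1],
    [0,0,0,0.985,0.744,0,-1],
    [0,0,0,0.985,0.744,0,-1],
    [0,0,0,0.985,0.744,0,-1],
    [0,0,0,0.985,0.744,0,-1],
    [0,0,0,0.985,0.744,0,-1],
    [0,0,0,0.985,0.744,0,-1],
    [0,0,0,0.985,0.744,0,-1],
  ],
)

```text
t: 2.6
eef_pos: [528.6, -164.7, 222.1]
tool_rot: [180.0, 0.0, -44.4]
ft_force: [-0.2, -0.2, -0.8]
gripper_width: 86.9
grasp_force: 0.0
```

carry_out(
  increments=[
    [0,0,-1,0,0,0,-1],
    [0,0,-1,0,0,0,-1],
    [0,0,-1,0,0,0,-1],
    [0,0,-1,0,0,0,-1],
    [0,0,-1,0,0,0,-1],
    [0,0,-1,0,0,0,-1],
    [0,0,-1,0,0,0,-1],
    [0,0,-1,0,0,0,-1],
    [0,0,-1,0,0,0,-1],
    [0,0,-1,0,0,0,-1],
  ],
)

```text
t: 3.85
eef_pos: [528.5, -163.7, 222.0]
tool_rot: [-180.0, 0.1, 24.6]
ft_force: [-0.2, -0.1, 0.6]
gripper_width: 87.2
grasp_force: 0.0
```

carry_out(
  increments=[
    [0,0,-0.75,0,0,0,-1],
    [0,0,-0.75,0,0,0,-1],
    [0,0,0,0,0,0.9,-1],
    [0,0,0,0,0,0.9,-1],
    [0,0,0,0,0,0.9,-1],
    [0,0,0,0,0,0.9,-1],
    [0,0,0,0,0,0.8,-1],
    [0,0,0,0,0,0.6,-1],
    [0,0,0,0,0,0.4,-1],
    [0,0,0,0,0,0.3,-1],
  ],
)

```text
t: 5.1
eef_pos: [529.0, -163.8, 79.7]
tool_rot: [180.0, -0.0, 34.7]
ft_force: [-1.0, -0.0, 0.7]
gripper_width: 86.8
grasp_force: 0.0
```

Run:
```python
from h import *
t=viewer.snapshot("top")[:,:,::-1];s=viewer.snapshot("side")[:,:,::-1]
c=sensors.state()['eef_pos'][:2];y=np.radians(34.9)
P=box(c,y,34,14,75,107)
cv2.imwrite("pics/g1.png",np.hstack([panel(t,"top",(370,180),6,P),panel(s,"side",(380,235),6,P)]))
print(sensors.state()['eef_pos'])
```

```text
[ 528.54600202 -163.72469143   79.45720768]
```

View pics/g1.png

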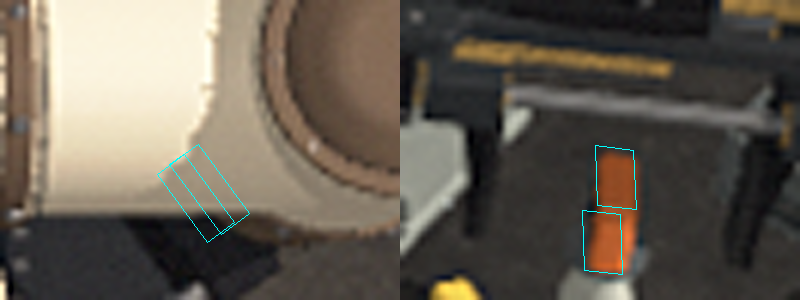

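The side view shows the orange grip midway between the fingertips, which are at (475,235) and (738,265). The arm hides it from the top camera. I'll close the fingers.

carry_out(
  increments=[
    [0,0,0,0,0,0,1],
    [0,0,0,0,0,0,1],
    [0,0,0,0,0,0,1],
    [0,0,0,0,0,0,1],
    [0,0,0,0,0,0,1],
    [0,0,0,0,0,0,1],
    [0,0,0,0,0,0,1],
    [0,0,0,0,0,0,1],
    [0,0,0,0,0,0,1],
    [0,0,0,0,0,0,1],
  ],
  squeeze=40,
)

```text
t: 6.45
eef_pos: [528.9, -163.8, 80.1]
tool_rot: [180.0, -0.0, 34.7]
ft_force: [-0.4, 0.1, -0.8]
gripper_width: 13.6
grasp_force: 40.0
```

carry_out(
  increments=[
    [0,0,0,0,0,-0.4,1],
    [0,0,0,0,0,-0.8,1],
    [0,0,0,0,0,-0.9,1],
    [0,0,0,0,0,-0.9,1],
    [0,0,0,0,0,-0.9,1],
    [0,0,0,0,0,-0.9,1],
    [0,0,0,0,0,-0.6,1],
    [0,0,0.8,0,0,0,1],
    [0,0,0.8,0,0,0,1],
    [0,0,0.8,0,0,0,1],
  ],
)

```text
t: 7.7
eef_pos: [528.4, -163.6, 214.9]
tool_rot: [-180.0, 0.1, 18.0]
ft_force: [-0.1, 1.1, -3.0]
gripper_width: 13.7
grasp_force: 40.0
```

carry_out(
  increments=[
    [0,0,0.9,0,0,0,1],
    [0,0,0.9,0,0,0,1],
    [0,0,0,0,0,0,1],
    [0,0,0,0,0,0,1],
    [0,0,0,0,-0.8,0,1],
    [0,0,0,0,-0.8,0,1],
    [0,0,0,0,-0.8,0,1],
    [0,0,0,0,-0.8,0,1],
    [0,0,0,0,0,0,1],
    [0,0,0,0,0,0,1],
  ],
)

```text
t: 8.95
eef_pos: [520.8, -84.4, 215.1]
tool_rot: [180.0, 0.0, 5.8]
ft_force: [-0.4, -0.5, -1.2]
gripper_width: 13.6
grasp_force: 40.0
```

carry_out(
  increments=[
    [0,0,0,0.34,-0.696,0,1],
    [0,0,0,0.34,-0.696,0,1],
    [0,0,0,0.34,-0.696,0,1],
    [0,0,0,0.34,-0.696,0,1],
    [0,0,0,0,0,0.3,1],
    [0,0,0,0,0,0.3,1],
    [0,0,0,0,0,0.2,1],
    [0,0,0,0,0,0,1],
    [0,0,0,0,0,0,1],
    [0,0,0,0,0,0,1],
  ],
)

```text
t: 10.2
eef_pos: [547.8, -11.6, 195.4]
tool_rot: [-180.0, -0.0, 5.8]
ft_force: [-0.7, -0.1, -1.6]
gripper_width: 13.5
grasp_force: 40.0
```

Run:
```python
from h import *
t=viewer.snapshot("top")[:,:,::-1];s=viewer.snapshot("side")[:,:,::-1]
e=sensors.state()['eef_pos'];c=e[:2];y=np.radians(5.8);z=e[2]-79.6
H=(547.6,-11.7)
P=box(c,y,34,14,z+75,z+107)+[circ(c,13,z+5),circ(c,16,z+75)]+box(c,y,48,7,z+50,z+50)+[circ(H,15,111),circ(H,36,111)]+box(H,y,52,9.5,111,111)
cv2.imwrite("pics/p1.png",np.hstack([panel(t,"top",(300,165),5,P),panel(s,"side",(344,185),7,P)]))
so=cv2.resize(s[175:235,330:410],(800,600),interpolation=cv2.INTER_CUBIC)
cv2.imwrite("pics/p1s.png",so)
print(e)
```

```text
[547.71980944 -11.5553223  195.34396214]
```

View pics/p1.png

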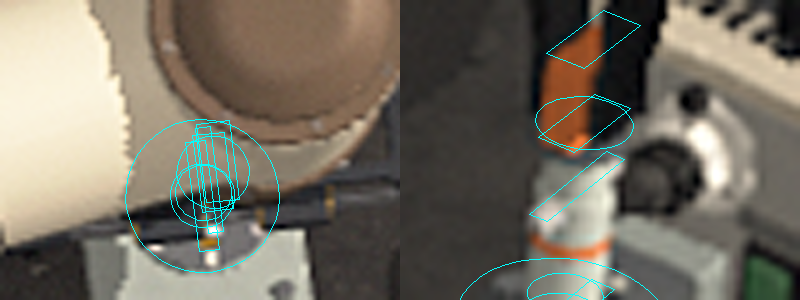

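Run:
```python
from h import *
t=viewer.snapshot("top")[:,:,::-1];s=viewer.snapshot("side")[:,:,::-1]
e=sensors.state()['eef_pos'];c=e[:2];y=np.radians(5.8);z=e[2]-79.6
H=(547.6,-11.7)
d=16*np.array([-np.sin(.82),np.cos(.82)])
P=[circ(c,13,z+5),circ(c,11,z+62)]+box(c,y,48,7,z+47,z+53);Q=[circ(H,36,111)]+box(H,y,52,9.5,111,111)
a=panel(t,"top",(326,200),14,[]);b=panel(t,"top",(326,200),14,P+Q)
def big(polys):
    o=cv2.resize(s[192:250,343:400],(400,407),interpolation=cv2.INTER_CUBIC);sc=400/57
    for p in polys: cv2.polylines(o,[((proj("side",p)-[343,192]+.5)*sc-.5).round().astype(int)],True,(255,255,0),1)
    return cv2.copyMakeBorder(o,0,193,0,0,0) if 0 else o
L=np.vstack([a,b]);Rr=cv2.copyMakeBorder(big(P+Q),0,193,0,0,cv2.BORDER_CONSTANT)
cv2.imwrite("pics/p2.png",np.hstack([L,Rr]))
```

```text
(no output)
```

View pics/p2.png

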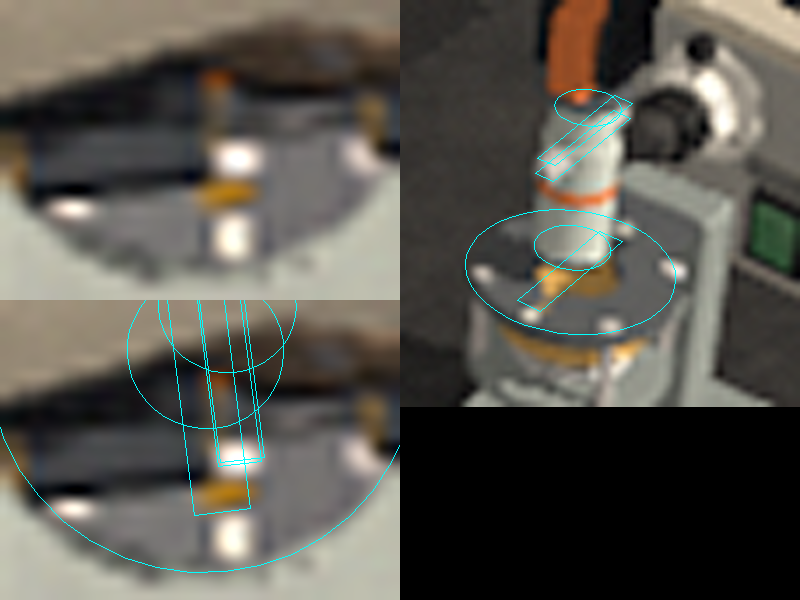

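The side view shows the module where the TCP predicts it. In the top view the slot sits about 0.65 px (1.5 mm) further toward -y than my model. The six white cap screws give a sharper measure of the hanger axis, so I'll fit those.

Run:
```python
from h import *
from scipy.optimize import least_squares
H0=np.array([547.6,-12.5])
for n,th in(("top",170),("side",170)):
    im=cv2.imread(f"pics/{n}0.png"); g=im.min(2)
    best=[]
    k=cv2.GaussianBlur(g,(0,0),.6)
    # local blobs near predicted screw circle
    pts=[]
    for i in range(6):
        a=np.radians(5.8+60*i); p=proj(n,[*(H0+31*np.array([np.cos(a),np.sin(a)])),112])[0]
        x,y=p.round().astype(int); w=g[y-4:y+5,x-4:x+5].astype(float)
        j=np.unravel_index(w.argmax(),w.shape); yy,xx=y-4+j[0],x-4+j[1]
        w=g[yy-2:yy+3,xx-2:xx+3].astype(float); w=np.clip(w-np.percentile(w,30),0,None)
        Y,X=np.mgrid[yy-2:yy+3,xx-2:xx+3]; pts.append([(w*X).sum()/w.sum(),(w*Y).sum()/w.sum()])
    pts=np.array(pts)
    def f(v):
        a=v[3]+np.arange(6)*np.pi/3
        return (proj(n,np.c_[v[0]+v[2]*np.cos(a),v[1]+v[2]*np.sin(a),np.full(6,112.)])-pts).ravel()
    r=least_squares(f,[*H0,31,.1],loss='soft_l1',f_scale=.3)
    print(n,r.x[:3].round(2),np.degrees(r.x[3]).round(2));print(np.c_[pts,r.fun.reshape(-1,2)].round(2))
```

```text
top [549.22 -11.72  31.23] 7.31
[[ 3.3810e+02  1.8969e+02 -4.0000e-02  1.5000e-01]
 [ 3.2790e+02  1.9521e+02 -2.8000e-01  2.8000e+00]
 [ 3.3054e+02  2.1318e+02 -9.6000e-01 -2.0300e+00]
 [ 3.4199e+02  2.1624e+02  3.0000e-02 -1.5000e-01]
 [ 3.5214e+02  2.1059e+02  3.2000e-01 -2.7100e+00]
 [ 3.4955e+02  1.9250e+02  8.9000e-01  2.2700e+00]]
side [548.73 -14.82  31.58] 6.21
[[ 3.7474e+02  2.2408e+02  2.7000e-01  2.0000e-02]
 [ 3.6398e+02  2.2271e+02 -1.9000e+00  2.3000e-01]
 [ 3.5488e+02  2.3036e+02  1.2000e-01 -1.4700e+00]
 [ 3.6120e+02  2.3621e+02 -1.6000e-01  7.0000e-02]
 [ 3.7263e+02  2.3802e+02  1.8600e+00 -5.1000e-01]
 [ 3.8158e+02  2.3001e+02 -2.2000e-01  1.2700e+00]]
```

Run:
```python
from h import *
from scipy.optimize import least_squares
P={"top":[[338.10,189.69],[327.90,195.21],[330.54,213.18],[341.99,216.24],[352.14,210.59],[349.55,192.5]],
"side":[[374.74,224.08],[363.98,222.71],[354.88,230.36],[361.20,236.21],[372.63,238.02],[381.58,230.01]]}
for n in P:
    pts=np.array(P[n])
    def f(v):
        a=np.r_[v[3:6],v[3:6]+np.pi]
        return (proj(n,np.c_[v[0]+v[2]*np.cos(a),v[1]+v[2]*np.sin(a),np.full(6,112.)])-pts).ravel()
    r=least_squares(f,[548,-12,31,.1,1.1,2.2])
    print(n,r.x[:3].round(2),np.degrees(r.x[3:]).round(2),np.abs(r.fun).max().round(2))
# module lug seen now in top: tip half-span center vs predicted
```

```text
top [549.36 -11.73  32.74] [  7.02  56.48 136.52] 0.55
side [548.61 -15.02  31.88] [  7.22  57.12 135.99] 0.28
```

Run:
```python
from h import *
s=viewer.snapshot("side"); e=sensors.state()['eef_pos'];z=e[2]-79.6
print(e)
for r in range(214,230):print(r,s[r,358:380].min(1))
o=cam("side")[3][:2];d=e[:2]-o;d/=np.linalg.norm(d);nrm=np.array([d[1],-d[0]])
for h in (45,40,35,30,25,20,15,10,5):
    q=proj("side",[[*(e[:2]+k*13*nrm),z+h] for k in(-1,1)]).round(2);print(h,q.tolist())
t=viewer.snapshot("top")
print("top cols 338-347")
for r in range(206,219):print(r,t[r,338:349].tolist() and [tuple(v) for v in t[r,338:347].astype(int).tolist()] if r in(210,211,212,213,214) else t[r,338:349].min(1))
print(proj("top",box(e[:2],np.radians(5.8),48,7,z+53,z+53)[0]).round(2).tolist())
```

```text
[547.6500672  -11.46798823 195.19143275]
214 [ 51  53  51  45  76 144 175 189 179 150 147 162 173 195 211 190 108  29
  40  31  30  31]
215 [ 49  52  50  49  91 149 191 198 177 141 132 153 168 183 200 184 107  91
 123 123 108  82]
216 [ 51  51  51  59  92 115 180 188 146 130 140 159 173 187 203 176 127 134
 145 147 141 128]
217 [ 49  52  48  52  64  79 151 155 115 124 145 163 178 191 207 169 136 143
 141 142 141 143]
218 [ 47  49  48  43  43  48 101 121 120 136 155 171 188 204 186 126 102 128
 142 145 142 143]
219 [ 47  49  50  48  68  57  45  71  85 105 135 144 146 140 102  82  88  94
 111 128 141 144]
220 [ 53  50  50  47  85  99  82  52  33  44  70  68  61  75 145 137  80  85
  88  96 107 119]
221 [ 49  46  48  44  88 112 113 105 105  98  97 129 152 169 209 163  75  89
  90  87  86  90]
222 [ 49  52  61  64  93 111 115 119 132 140 151 176 195 204 204 143  72  83
  88  90  90  89]
223 [ 75  84  86  86  97 111 112 117 130 148 164 177 188 201 190 127 107 123
  96  86  90  91]
224 [ 96 101  96  93  99 111 114 120 130 146 164 177 189 201 188 137 158 172
 116  86  89  89]
225 [ 74  90  
[... 1311 characters left out ...]
0, 26), (59, 51, 46), (130, 112, 92), (166, 142, 114), (139, 122, 110), (107, 106, 109), (118, 114, 116), (117, 114, 112)]
213 [(105, 105, 104), (132, 120, 103), (162, 123, 59), (175, 122, 29), (174, 120, 22), (145, 107, 47), (109, 103, 96), (118, 115, 114), (117, 114, 112)]
214 [(124, 121, 123), (133, 124, 114), (143, 116, 79), (141, 111, 71), (124, 108, 90), (111, 103, 100), (113, 109, 113), (117, 115, 115), (119, 116, 113)]
215 [121 114 105 164 207 152 109 115 112 108 108]
216 [117 113 105 196 244 155 103 108 106 124 140]
217 [116 115 103 180 224 152  98 122 140 156 175]
218 [114  97 103 113 139 131 127 156 152 145 176]
[[338.6, 189.95], [341.24, 211.09], [344.34, 210.73], [341.7, 189.6]]
```

The overlay with the inexact crop scale misled me. From the raw pixel rows, the lug in the top view is at column 342.05, against 342.79 predicted, and about 2 mm toward -x. Measured relative to the hanger, both cameras then agree on a TCP target of about (551.1,-13.0) at yaw 6.8°. I'll correct to that and lower carefully.

carry_out(
  increments=[
    [0,0,-0.145,0.131,0.074,0,1],
    [0,0,0,0,0,0,1],
    [0,0,0,0,0,0.1,1],
    [0,0,0,0,0,0.1,1],
    [0,0,0,0,0,0.1,1],
    [0,0,0,0,0,0.1,1],
    [0,0,0,0,0,0.1,1],
    [0,0,0,0,0,0.06,1],
    [0,0,0,0,0,0,1],
    [0,0,0,0,0,0,1],
  ],
)

```text
t: 11.75
eef_pos: [551.1, -13.0, 181.1]
tool_rot: [180.0, -0.0, 6.8]
ft_force: [-0.0, -0.1, -1.7]
gripper_width: 13.7
grasp_force: 40.0
```

Run:
```python
from h import *
st=sensors.state();print({k:st[k].round(2) for k in('eef_pos','ft_force','moment','tool_rot')})
t=viewer.snapshot("top")[:,:,::-1];s=viewer.snapshot("side")[:,:,::-1]
f=lambda im,x,y:cv2.resize(im[y:y+60,x:x+40],(400,600),interpolation=cv2.INTER_CUBIC)
cv2.imwrite("pics/p3.png",np.hstack([f(t,320,180),f(s,350,195)]))
```

```text
{'eef_pos': array([551.11, -12.99, 181.15]), 'ft_force': array([-0.  , -0.14, -1.66]), 'moment': array([-0.03, -0.04, -0.03]), 'tool_rot': array([ 1.8e+02, -1.0e-02,  6.8e+00])}
```

View pics/p3.png

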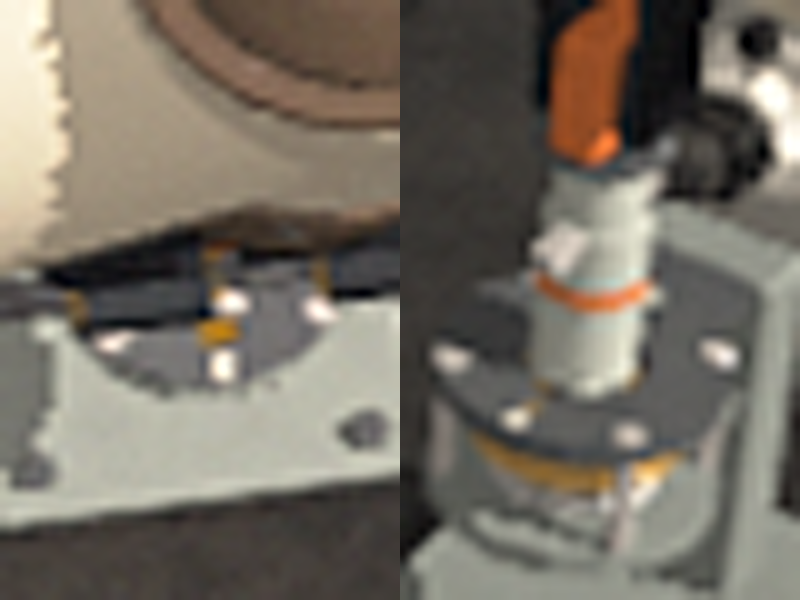

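The side view shows the body inside the hole with an even gap, and the near lug points at the slot. The force is still zero, so I'll keep lowering.

carry_out(
  increments=[
    [0,0,0,0,0,0.1,1],
    [0,0,0,0,0,0.1,1],
    [0,0,0,0,0,0.1,1],
    [0,0,0,0,0,0.1,1],
    [0,0,0,0,0,0.1,1],
    [0,0,0,0,0,0.1,1],
    [0,0,0,0,0,0.1,1],
    [0,0,0,0,0,0.1,1],
    [0,0,0,0,0,0,1],
    [0,0,0,0,0,0,1],
  ],
)

```text
t: 13.1
eef_pos: [551.1, -13.0, 161.1]
tool_rot: [180.0, -0.0, 6.8]
ft_force: [0.2, -0.7, -1.7]
gripper_width: 13.6
grasp_force: 40.0
```

carry_out(
  increments=[
    [0,0,0,0,0,0.1,1],
    [0,0,0,0,0,0.1,1],
    [0,0,0,0,0,0.1,1],
    [0,0,0,0,0,0.1,1],
    [0,0,0,0,0,0.1,1],
    [0,0,0,0,0,0.1,1],
    [0,0,0,0,0,0.04,1],
    [0,0,0,0,0,0.04,1],
    [0,0,0,0,0,0,1],
    [0,0,0,0,0,0,1],
  ],
)

```text
t: 14.35
eef_pos: [551.1, -13.0, 144.1]
tool_rot: [-180.0, -0.0, 6.8]
ft_force: [0.3, -0.3, -1.7]
gripper_width: 13.8
grasp_force: 40.0
```

Run:
```python
from h import *
st=sensors.state();print({k:st[k].round(2) for k in('eef_pos','ft_force','moment','tool_rot')})
t=viewer.snapshot("top")[:,:,::-1];s=viewer.snapshot("side")[:,:,::-1]
f=lambda im,x,y:cv2.resize(im[y:y+30,x:x+20],(400,600),interpolation=cv2.INTER_CUBIC)
cv2.imwrite("pics/p4.png",np.hstack([f(t,331,195),f(s,356,215)]))
```

```text
{'eef_pos': array([551.1 , -12.97, 144.14]), 'ft_force': array([ 0.29, -0.29, -1.68]), 'moment': array([-0.13, -0.01,  0.04]), 'tool_rot': array([-1.80e+02, -1.00e-02,  6.79e+00])}
```

View pics/p4.png

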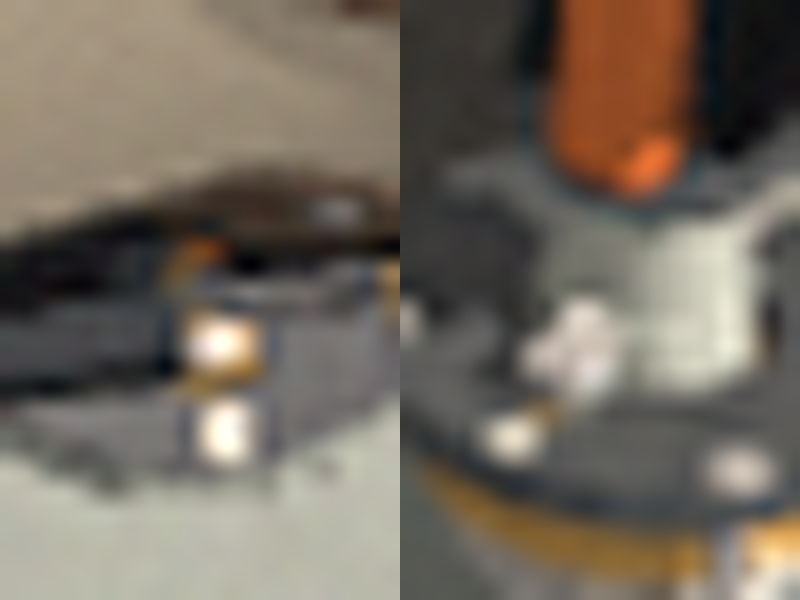

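The top view shows the lug at (219,340), inside the brass slot (188–260), with brass visible on both sides. I'll enter gently.

carry_out(
  increments=[
    [0,0,0,0,0,0.02,1],
    [0,0,0,0,0,0.02,1],
    [0,0,0,0,0,0.02,1],
    [0,0,0,0,0,0.02,1],
    [0,0,0,0,0,0.02,1],
    [0,0,0,0,0,0,1],
    [0,0,0,0,0,0,1],
    [0,0,0,0,0,0,1],
    [0,0,0,0,0,0,1],
    [0,0,0,0,0,0,1],
  ],
)

```text
t: 15.7
eef_pos: [551.0, -13.0, 141.5]
tool_rot: [180.0, 0.0, 6.8]
ft_force: [-0.2, 0.1, -2.0]
gripper_width: 14.0
grasp_force: 40.0
```

carry_out(
  increments=[
    [0,0,0,0,0,0.03,1],
    [0,0,0,0,0,0.03,1],
    [0,0,0,0,0,0.03,1],
    [0,0,0,0,0,0.03,1],
    [0,0,0,0,0,0.03,1],
    [0,0,0,0,0,0.03,1],
    [0,0,0,0,0,0.02,1],
    [0,0,0,0,0,0,1],
    [0,0,0,0,0,0,1],
    [0,0,0,0,0,0,1],
  ],
)

```text
t: 16.95
eef_pos: [551.1, -13.0, 136.6]
tool_rot: [-180.0, -0.0, 6.8]
ft_force: [-0.9, -0.3, -3.2]
gripper_width: 13.5
grasp_force: 40.0
```

carry_out(
  increments=[
    [0,0,0,0,0,0.02,1],
    [0,0,0,0,0,0.02,1],
    [0,0,0,0,0,0.02,1],
    [0,0,0,0,0,0.02,1],
    [0,0,0,0,0,0.02,1],
    [0,0,0,0,0,0,1],
    [0,0,0,0,0,0,1],
    [0,0,0,0,0,0,1],
    [0,0,0,0,0,0,1],
    [0,0,0,0,0,0,1],
  ],
)

```text
t: 18.2
eef_pos: [551.1, -13.0, 134.1]
tool_rot: [180.0, -0.0, 6.8]
ft_force: [-1.4, 0.3, 3.3]
gripper_width: 13.7
grasp_force: 40.0
```

carry_out(
  increments=[
    [0,0,0,0,0,0.02,1],
    [0,0,0,0,0,0.02,1],
    [0,0,0,0,0,0.02,1],
    [0,0,0,0,0,0.02,1],
    [0,0,0,0,0,0.02,1],
    [0,0,0,0,0,0,1],
    [0,0,0,0,0,0,1],
    [0,0,0,0,0,0,1],
    [0,0,0,0,0,0,1],
    [0,0,0,0,0,0,1],
  ],
)

```text
t: 19.45
eef_pos: [551.1, -13.0, 131.8]
tool_rot: [180.0, -0.0, 6.8]
ft_force: [-1.9, 0.9, 5.0]
gripper_width: 13.7
grasp_force: 40.0
```

carry_out(
  increments=[
    [0,0,0,-0.02,0,0.02,1],
    [0,0,0,0,0,0.02,1],
    [0,0,0,0,0,0.02,1],
    [0,0,0,0,0,0.02,1],
    [0,0,0,0,0,0,1],
    [0,0,0,0,0,0,1],
    [0,0,0,0,0,0,1],
    [0,0,0,0,0,0,1],
    [0,0,0,0,0,0,1],
    [0,0,0,0,0,0,1],
  ],
)

```text
t: 20.7
eef_pos: [551.1, -13.0, 130.2]
tool_rot: [180.0, -0.1, 6.8]
ft_force: [-2.6, -0.4, 7.5]
gripper_width: 13.9
grasp_force: 40.0
```

It is pressed about 4.3 mm with roughly 9 N, which matches the spring. I'll start the clockwise twist (tool +z), watching the forces.

carry_out(
  increments=[
    [0,0,0.3,0,0.002,0,1],
    [0,0,0.3,0,0.002,0,1],
    [0,0,0.3,0,0.002,0,1],
    [0,0,0.3,0,0.002,0,1],
    [0,0,0.3,0,0.002,0,1],
    [0,0,0.3,0,0.002,0,1],
    [0,0,0.3,0,0.002,0,1],
    [0,0,0,0,0,0,1],
    [0,0,0,0,0,0,1],
    [0,0,0,0,0,0,1],
  ],
)

```text
t: 21.95
eef_pos: [552.0, -13.3, 130.5]
tool_rot: [-180.0, -0.2, -7.6]
ft_force: [-1.0, 0.9, 7.0]
gripper_width: 14.0
grasp_force: 40.0
```

```bash
python3 -c "
from h import *
st=sensors.state();print({k:st[k].round(2) for k in('eef_pos','ft_force','moment','tool_rot')})"
```

```text
{'eef_pos': array([551.97, -13.31, 130.54]), 'ft_force': array([-0.96,  0.9 ,  7.04]), 'moment': array([-0.01,  0.37,  0.04]), 'tool_rot': array([-179.97,   -0.19,   -7.61])}
```

carry_out(
  increments=[
    [0,0,0.3,0,0.002,0,1],
    [0,0,0.3,0,0.002,0,1],
    [0,0,0.3,0,0.002,0,1],
    [0,0,0.3,0,0.002,0,1],
    [0,0,0.3,0,0.002,0,1],
    [0,0,0.3,0,0.002,0,1],
    [0,0,0.3,0,0.002,0,1],
    [0,0,0.3,0,0.002,0,1],
    [0,0,0,0,0,0,1],
    [0,0,0,0,0,0,1],
  ],
)

```text
t: 23.2
eef_pos: [551.9, -13.6, 130.5]
tool_rot: [-179.9, -0.2, -24.1]
ft_force: [-1.6, 0.3, 6.6]
gripper_width: 13.7
grasp_force: 40.0
```

```bash
python3 -c "
from h import *
st=sensors.state();print({k:st[k].round(2) for k in('eef_pos','ft_force','moment','tool_rot')})"
```

```text
{'eef_pos': array([551.88, -13.64, 130.54]), 'ft_force': array([-1.55,  0.35,  6.57]), 'moment': array([0.04, 0.43, 0.01]), 'tool_rot': array([-179.91,   -0.18,  -24.1 ])}
```

carry_out(
  increments=[
    [0,0,0.15,0,0.001,0,1],
    [0,0,0.15,0,0.001,0,1],
    [0,0,0.15,0,0.001,0,1],
    [0,0,0.15,0,0.001,0,1],
    [0,0,0.15,0,0.001,0,1],
    [0,0,0.15,0,0.001,0,1],
    [0,0,0.15,0,0.001,0,1],
    [0,0,0,0,0,0,1],
    [0,0,0,0,0,0,1],
    [0,0,0,0,0,0,1],
  ],
)

```text
t: 24.45
eef_pos: [551.7, -13.8, 130.5]
tool_rot: [-179.9, -0.2, -31.3]
ft_force: [-1.3, 0.1, 5.4]
gripper_width: 13.9
grasp_force: 40.0
```

carry_out(
  increments=[
    [0,0,0.12,0,0.001,0,1],
    [0,0,0.12,0,0.001,0,1],
    [0,0,0.12,0,0.001,0,1],
    [0,0,0.12,0,0.001,0,1],
    [0,0,0.12,0,0.001,0,1],
    [0,0,0.12,0,0.001,0,1],
    [0,0,0,0,0,0,1],
    [0,0,0,0,0,0,1],
    [0,0,0,0,0,0,1],
    [0,0,0,0,0,0,1],
  ],
)

```text
t: 25.7
eef_pos: [550.3, -14.1, 129.0]
tool_rot: [180.0, 0.0, -36.3]
ft_force: [1.3, -1.0, -2.7]
gripper_width: 13.6
grasp_force: 40.0
```

The push vanished (fz fell from +5.4 to -2.7), so the lugs are in the notches. I'll check the moments before releasing.

```bash
python3 -c "
from h import *
st=sensors.state();print({k:st[k].round(2) for k in('eef_pos','ft_force','moment','tool_rot')})"
```

```text
{'eef_pos': array([550.27, -14.13, 128.99]), 'ft_force': array([ 1.26, -0.96, -2.68]), 'moment': array([-0.34, -0.5 , -0.02]), 'tool_rot': array([ 1.7998e+02,  2.0000e-02, -3.6320e+01])}
```

carry_out(
  increments=[
    [0,0,0.06,0,0,0,1],
    [0,0,0.06,0,0,0,1],
    [0,0,0,0,0,0,1],
    [0,0,0,0,0,0.02,1],
    [0,0,0,0,0,0.02,1],
    [0,0,0,0,0,0,1],
    [0,0,0,0,0,0,1],
    [0,0,0,0,0,0,1],
    [0,0,0,0,0,0,1],
    [0,0,0,0,0,0,1],
  ],
)

```text
t: 26.95
eef_pos: [550.4, -14.0, 128.6]
tool_rot: [-180.0, -0.0, -37.1]
ft_force: [0.1, -1.3, -1.0]
gripper_width: 13.6
grasp_force: 40.0
```

```bash
python3 -c "
from h import *
st=sensors.state();print({k:st[k].round(2) for k in('eef_pos','ft_force','moment','tool_rot')})"
```

```text
{'eef_pos': array([550.39, -14.03, 128.63]), 'ft_force': array([ 0.05, -1.27, -0.96]), 'moment': array([-0.41, -0.37,  0.03]), 'tool_rot': array([-1.7999e+02, -1.0000e-02, -3.7130e+01])}
```

carry_out(
  increments=[
    [0,0,0,0,0,0,0.4],
    [0,0,0,0,0,0,0.2],
    [0,0,0,0,0,0,0.1],
    [0,0,0,0,0,0,0],
    [0,0,0,0,0,0,0],
    [0,0,0,0,0,0,0],
    [0,0,0,0,0,0,0],
    [0,0,0,0,0,0,0],
    [0,0,0,0,0,-0.1,0],
    [0,0,0,0,0,-0.2,0],
  ],
)

```text
t: 28.2
eef_pos: [550.2, -14.1, 136.2]
tool_rot: [180.0, 0.0, -37.1]
ft_force: [-0.4, -0.8, -0.6]
gripper_width: 43.5
grasp_force: 0.0
```

carry_out(
  increments=[
    [0,0,0,0,0,-0.5,0],
    [0,0,0,0,0,-0.8,0],
    [0,0,0,0,0,-0.8,0],
    [0,0,0,0,0,-0.8,0],
    [0,0,0,-0.6,0,-0.8,0],
    [0,0,0,-0.9,0,0,0],
    [0,0,0,-0.9,0,0,0],
    [0,0,0,-0.9,0,0,0],
    [0,0,0,-0.9,0,0,0],
    [0,0,0,-0.5,0,0,0],
  ],
)

```text
t: 29.45
eef_pos: [456.1, 57.3, 229.6]
tool_rot: [-179.9, -0.0, -37.1]
ft_force: [0.6, 0.0, 0.2]
gripper_width: 43.6
grasp_force: 0.0
```

Run:
```python
from h import *
t=viewer.snapshot("top")[:,:,::-1];s=viewer.snapshot("side")[:,:,::-1]
c=(549,-13);y=np.radians(-37.5);z=48+5-5
P=box(c,y,34,14,123,155)
S=cv2.resize(s[200:260,340:393],(400,453),interpolation=cv2.INTER_CUBIC)
cv2.imwrite("pics/f.png",np.hstack([panel(t,"top",(315,180),8,P),panel(s,"side",(345,205),8,P)]))
```

```text
(no output)
```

View pics/f.png

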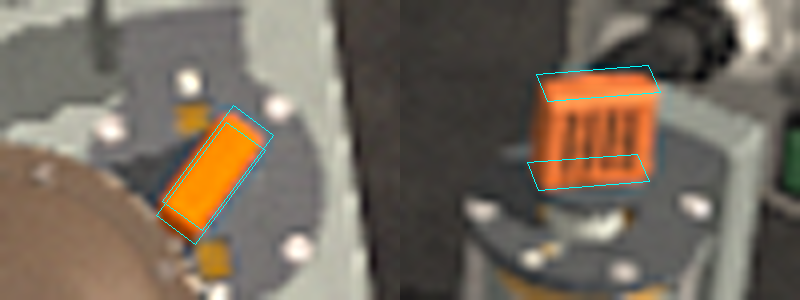

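The final view shows the module upright on the hanger axis and twisted to about -37°, with the grip at the seated height: its edges match the model at 7 mm below the mouth. The arm is clear, so I'm handing in.

```bash
python3 -c "
from station import close_job
print(close_job())"
```

```text
the job is handed in; nothing more can be done
None
```

I hung the orange probe module in the bayonet hanger and handed the job in at about 29.5 s. The lugs dropped into the notches about 0.75 rad clockwise of the slots, and readings between steps never showed more than about 10 N of push. I released it and the final picture shows it upright at its seated height; the hand-in returned no verdict.

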